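Set the register fence past its mark and back, then bed the print block against it

TASK

Set the jig for the next print: wind the crank until the fence's pointer has run at least 5 mm past the brass rider, away from the print block, then wind back in the one direction until the pointer stands on the rider, so that the slack of the worn screw is taken up against the block's push. Then slide the print block along the bed square on to the fence's two stop screws and press it home with about 10 N for half a second, never more than 18 N; the fence must not give way. Leave the block standing there against the stops, move the fence by its crank only, and leave everything else as it stands.

Things in the scene. Friction and masses are not known exactly. Their poses are not given: they have to be found in the camera images.
- jig: The register jig, a fixed metal bench fixture, base plate 192 mm (x) by 282 mm (y). Origin on the table under its middle, x away from the robot, y along it to the left towards the crank, z up. On it a plywood bed (x -28 to 80, y -140 to 46 mm, top 20 mm above the table); along x -50 mm the screw and two rods on which the fence slides; at x -90 mm a steel rule on edge, top 37 mm.
- crank_axis (a point): A point on the crank's upright axis, 100 mm above the table, at x -50, y 88 mm in the jig's frame, at the jig's left end. The crank is a solid aluminium handwheel 90 mm across, rim top 77 mm above the table, with a line every 15 degrees; it stays where it is left and resists turning with about 0.12 N m (4 N at the handle).
- handle_mid (a point): Middle of the crank's upright black handle, 18 mm across, from 77 to 121 mm above the table (this point is at 101 mm), 34 mm from the crank's axis. It revolves freely on its own pin, so it can be pinched from above and led round in a circle without turning the hand.
- crank (a joint): Turn of the crank in rad, growing clockwise seen from above, any number of turns; at 0 the handle is on the jig's -x side. Clockwise draws the fence towards the crank (jig +y), anticlockwise towards the block. 24 mm of screw travel per turn, but 6 mm of slack (a quarter turn): after a reversal the fence stands still until it is wound out. With its slack on the wrong side the fence yields to a push of 4 N.
- fence_pointer (a point): Tip of the brass pointer on the fence, over the rule, 42 mm above the table. It moves with the fence, along the jig's y only.
- rider_mark (a point): Line across the top of the small brass rider, a clip 9 mm wide with a thumbscrew, fixed on the rule, 39 mm above the table: where the pointer is wanted. Axes as the jig's; y runs along the rule towards the crank.
- fence: The fence, an aluminium saddle on the rods with a bar 110 mm long, 12 mm thick, top 46 mm above the table, reaching across the bed. Its steel face towards the block looks to jig -y and carries two stop screws. It slides along the jig's y only, with about 4 N of drag. Origin at table height, 23 mm in y (towards the crank) behind the face.
- fence_face (a point): Middle of the fence bar's face, 36 mm above the table, 23 mm in jig -y from the pointer, square to the jig's y. Two round steel stop screws (12 mm heads, 16 mm either side of this point along the jig's x, 37 mm above the table) stand proud of the face, both alike, by 3 to 9 mm, set otherwise for each job and not measured: the block's side is to bear on them.
- print_block: The print block on the jig's bed, right of the fence: wooden base 50 mm (its x) by 62 mm (its y), 8 to 28 mm above the bed, on four feet, with a turned round grip 28 mm across, up to 68 mm. Pulled by the top alone it trips on its feet; held by its base it slides. Origin in the middle of its underside, on the bed 20 mm above the table. Its 50 mm wide +y side faces the fence. 0.08 to 0.17 kg.
- block_centre (a point): Centre of the print block, 34 mm above its underside, on the axis of its turned grip; the side that bears on the stops is 31 mm from it.
- tape: Bystander: a roll of tan masking tape lying flat, 98 mm across, 25 mm high. Origin at the centre of its underside.
- brush: Bystander: a flat mordant brush lying down, 194 mm long, wooden handle. Origin at the centre of its underside.
- spare_block: Bystander: a second print block of the same make, 50x62x68 mm, standing on the table away from the jig. Origin at the centre of its underside.
- star_cutter: Bystander: a star-shaped sheet-metal cutter, 53 mm across, 20 mm high. Origin at the centre of its underside.
- lidded_jar: Bystander: a small glass jar with a screw lid, 44 mm across, 105 mm high. Origin at the centre of its underside.
- tumbler: Bystander: a waisted clear glass, 62 mm across, 86 mm high. Origin at the centre of its underside.
- pencil: Bystander: a green pencil lying on the table, 123 mm long. Origin at the centre of its underside.

How it is judged:
By the outcome, as a careful person would: the job done as asked, in the order asked, and still so for the second after the job is handed in, with the robot touching nothing.
It also fails if it takes over 70 s, if anything falls off the work surface, if the arm or the gripper's body presses on something with over 40 N, if the wrist force passes 120 N, or if a joint passes its speed limit or range.

ROBOT

A 6-joint arm with a two-finger parallel gripper is mounted at the origin on a cart in front of the work surface, level with it; the furniture and walls round the work are solid. World frame = base frame: x ahead of the robot, y to its left, z up, the work surface at z = 0. Lengths are in mm, angles in degrees, forces in N, time in s.
With the tool pointing down it reaches from about 350 to 725 mm from the base axis. Payload 6 kg.
Tool frame: the origin (TCP) lies at the very end of the fingers, on their centre line; the grasp point (between the pads) lies 19 mm behind it; x points along the fingers, z is the direction in which the jaws open and shut, and the axes are right-handed (so a half turn about x gives the same grasp; the last joint's range is limited). The gripper opens to 85 mm and grips with 20 to 120 N. Pads are 22 mm wide; open, the fingers measure 114 mm over their backs; the gripper's body (76 mm by 85 mm) begins 54 mm behind the grasp point. The pads swing forward as they close: fully open they stand 13 mm farther back than shut.
Start: joints at [19.12, 2.303, 4.859, 0, -92.561, -19.12], TCP at [599.978, 0.018, 231.261] pointing down, gripper open.
Joint ranges: [-146.85, 146.85], [-73.84, 115.35], [-62.03, 85.46], [-188.31, 113.3], [-161.28, -10.13], [-171.36, 171.36]. Speed limits (degrees/s): [147.25, 147.25, 172.46, 180, 180, 180].

INTERFACE

Orientations are given as a 3x3 rotation matrix whose columns are the frame's x, y, z axes.
In Python, from plant import monitor, imaging, arm gives the robot as it stands.
- The arm moves only by the shell command python3 -m crank 'ROWS' [OPENING] [FORCE]. ROWS is JSON, a list of rows, each a list of 6 numbers: the shift along the tool's x, y, z in mm, then the turn, a rotation vector about the tool's x, y, z in degrees. In form: [[x, y, z, rx, ry, rz], ...]. A call has 1 to 12 rows; each row shifts and turns the commanded pose from where the row before left it, along the tool's axes as they then stand; what a row does not reach is not made up. A row lasts 1/8 s, in which the tool goes at most 62.5 mm and 10.7 degrees, less where a joint would pass 70% of its speed; a pose out of reach is approached as far as the arm can. A call with a gripper value outside its range is refused whole. OPENING is the closure, from -1 (fully open) to 1 (shut), set as the call begins (- or left out, the last holds). The fingers move at their own pace and stop on an object; FORCE is the grip in N (left out, the last holds). Time passes only in rows, so rows that do not move let the fingers close. It gives the time, the measured TCP pose, the force and the opening at its end, in the units of the state.
- monitor.sense(): the state, without advancing time (a new reading comes with each control period).
- imaging.snapshot(name): name is "scene" or "side" or "wrist"; returns the picture (384x512x3 uint8, red, green, blue); there is no depth.
- imaging.camera_params(name): a dict with "fx", "fy", "cx", "cy" (pixels), "view" (4x4, takes a point from world to camera coordinates). Camera axes: x right, y up, looking along -z (the intrinsics and any distortion apply to the point x, -y, -z); pixel columns grow to the right and rows downward; lengths in mm; the calibration is good to about 2 mm. A picture is of the moment at which its call begins: read the wrist's pose just before it. camera_params takes no time and is no camera call; for the wrist camera it gives the pose at the moment of the call.
- arm.hand_in(): hands the job in, once; it reports no verdict.
The state is a dict: "clock": time; "q": joint angles; "qd": joint speeds; "tau": joint torques, N m; "tool_pos": TCP position; "eef_rot": TCP orientation; "contact_force": force on the tool from outside, world axes, zero at the start; "ft_torque": the same for the moment, N m; "width": finger opening in mm.
Only numpy, scipy, OpenCV 4.12 (cv2) and the standard library are available. Lean on these libraries where they do the work, as an engineer would, in place of code of your own. Each camera call takes 0.05 s, during which the arm holds its last target.

## Working session

There is one attempt and no reset: what is moved stays moved. The work goes in short steps, Python scripts to look and compute and a shell command to move; the robot and the scene stay as the last step left them, time stands still between calls to the robot, and variables do not carry over. Pictures are saved under pics/ and viewed, and the job is handed in when it is done.

```bash
ls; mkdir -p pics; cat > h.py <<'E'
import numpy as np, cv2
from plant import monitor, imaging, arm
def snap(name,fn):
    p=imaging.camera_params(name); s=monitor.sense(); im=imaging.snapshot(name)
    cv2.imwrite('pics/'+fn+'.png',cv2.cvtColor(im,cv2.COLOR_RGB2BGR)); np.savez('pics/'+fn+'.npz',im=im,**{k:np.array(v) for k,v in p.items()})
    return im,p
def load(fn):
    d=np.load('pics/'+fn+'.npz',allow_pickle=True); return d['im'],{k:d[k] for k in d.files if k!='im'}
def ray(p,u,v):
    V=np.array(p['view'],float); d=np.array([(u-p['cx'])/p['fx'],-(v-p['cy'])/p['fy'],-1.])
    R=V[:3,:3]; return -R.T@V[:3,3], R.T@d
def onz(p,u,v,z):
    o,d=ray(p,u,v); return o+d*(z-o[2])/d[2]
def proj(p,X):
    V=np.array(p['view'],float); c=V[:3,:3]@np.array(X,float)+V[:3,3]
    return np.array([p['cx']+p['fx']*c[0]/-c[2], p['cy']+p['fy']*(-c[1])/-c[2]])
E
python3 - <<'E'
from h import *
print(monitor.sense())
for n in("scene","side","wrist"):
    im,p=snap(n,n+"0"); print(n,p)
E
```

```text
pics
{'clock': 0.0, 'q': array([ 1.91196084e+01,  2.33901959e+00,  4.80092734e+00, -2.61837320e-02,
       -9.25621702e+01, -1.91195404e+01]), 'qd': array([ 0.06119954,  0.04601284, -0.06777502,  0.05861432,  0.04217831,
       -0.05967279]), 'tau': array([-7.27207535e-04, -3.68200672e+01,  3.47413230e+01,  6.93227157e+00,
       -5.48646509e-03, -9.47124363e-06]), 'tool_pos': array([5.99662944e+02, 7.69541991e-02, 2.30263151e+02]), 'eef_rot': array([[-1.80291706e-03,  2.13439895e-05, -9.99998375e-01],
       [-1.41817370e-04, -9.99999990e-01, -2.10883386e-05],
       [-9.99998365e-01,  1.41779119e-04,  1.80292007e-03]]), 'contact_force': array([ 0.07314809, -0.67166806,  0.26749482]), 'ft_torque': array([-0.05539708,  0.02135726, -0.0419912 ]), 'width': 85.28192874356925}
scene {'fx': 487.77496823742365, 'fy': 487.77496823742365, 'cx': 260.4904518681721, 'cy': 196.709727406932, 'view': array([[ 8.92164351e-01, -4.51588288e-01, -1.05256390e-02,
        -4.07629704e+02],
       [ 3.53922799e-01,  6.84356326e-01,  6.37491233e-01,
        -4.14391192e+02],
       [-2.80680287e-01, -5.72
[... 358 characters left out ...]
5936e-01, -5.34558848e-01,  8.37139999e-01,
        -2.29805832e+01],
       [-1.84019583e-01,  8.16672339e-01,  5.46976310e-01,
        -1.29262133e+03],
       [ 0.00000000e+00,  0.00000000e+00,  0.00000000e+00,
         1.00000000e+00]])}
wrist {'fx': 285.6733820169185, 'fy': 285.6733820169185, 'cx': 261.42244101192955, 'cy': 192.97532790310888, 'view': array([[-9.99999805e-01,  2.73433125e-04,  5.61623274e-04,
         5.99126972e+02],
       [-4.19059807e-04, -9.60416543e-01, -2.78567566e-01,
         3.60079758e+01],
       [ 4.63222684e-04, -2.78567747e-01,  9.60416470e-01,
        -3.79695031e+02],
       [ 0.00000000e+00,  0.00000000e+00,  0.00000000e+00,
         1.00000000e+00]])}
```

View pics/scene0.png

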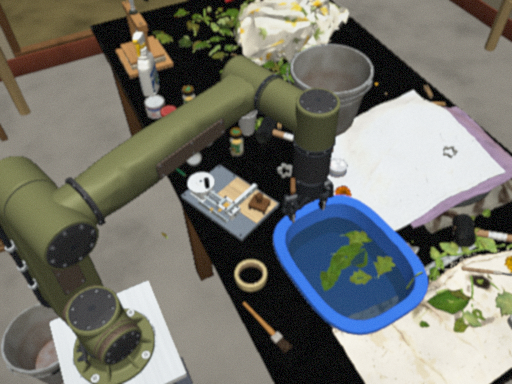

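View pics/side0.png

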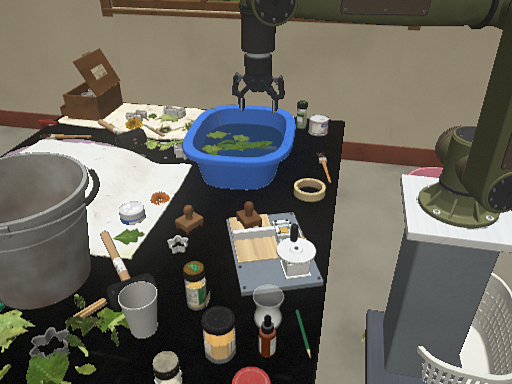

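View pics/wrist0.png

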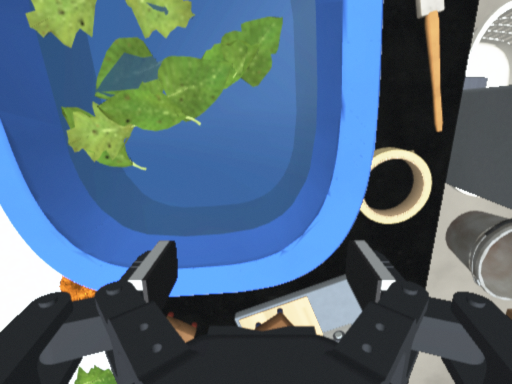

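```bash
python3 - <<'E'
from h import *
for n,(x0,y0,x1,y1) in {"side0":(215,190,335,300),"scene0":(165,150,295,245)}.items():
    im,p=load(n); c=im[y0:y1,x0:x1]; c=cv2.resize(c,None,fx=6,fy=5.4 if 0 else 6,interpolation=cv2.INTER_CUBIC)[:600]
    cv2.imwrite(f'pics/{n}_z.png',cv2.cvtColor(c,cv2.COLOR_RGB2BGR)); print(c.shape)
E
```

```text
(600, 720, 3)
(570, 780, 3)
```

View pics/side0_z.png

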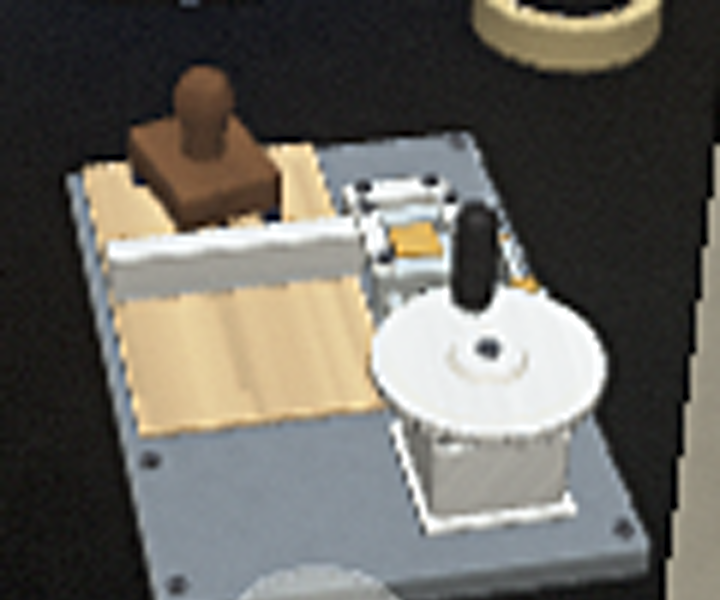

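View pics/scene0_z.png

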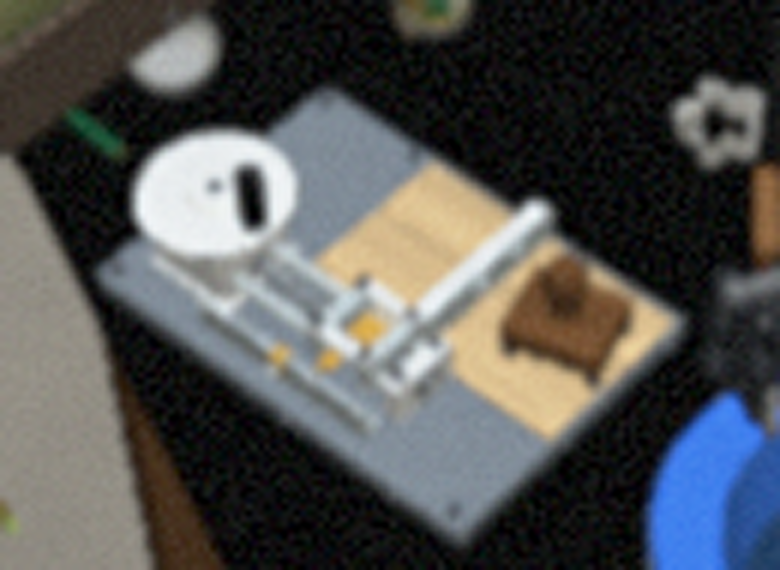

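```bash
python3 - <<'E'
from h import *
im,p=load("scene0");im,q=load("side0")
f=lambda X,Y,x0,y0:((X+.5)/6-.5+x0,(Y+.5)/6-.5+y0)
for z in (8,10,12):
    print(z)
    S=[onz(p,*f(*c,165,150),z) for c in [(330,88),(97,270),(460,535),(687,318)]]
    T=[onz(q,*f(*c,215,190),z) for c in [(70,175),(470,133),(650,548)]]
    for c in S+T: print(np.round(c,1))
    print([np.linalg.norm(S[i]-S[i-1]).round(1) for i in range(4)],[np.linalg.norm(T[i]-T[i-1]).round(1) for i in (1,2)])
# axis hub at z~79
print(onz(p,*f(215,187,165,150),80),onz(q,*f(487,348,215,190),80))
print('handle top',onz(p,*f(245,170,165,150),121),onz(q,*f(478,207,215,190),121))
print('handle bot',onz(p,*f(255,225,165,150),77),onz(q,*f(472,305,215,190),77))
print('rider',onz(p,*f(278,355,165,150),39),onz(q,*f(525,286,215,190),39))
print('pointer',onz(p,*f(328,360,165,150),42))
print('grip top',onz(p,*f(568,265,165,150),85),onz(q,*f(205,75,215,190),85))
E
```

```text
8
[538.8 493.    8. ]
[360.4 422.5   8. ]
[467.5 158.2   8. ]
[646.8 234.2   8. ]
[641.5 222.8   8. ]
[465.2 149.8   8. ]
[357.7 411.2   8. ]
[np.float64(280.4), np.float64(191.8), np.float64(285.2), np.float64(194.8)] [np.float64(190.8), np.float64(282.5)]
10
[538.1 491.2  10. ]
[360.  420.8  10. ]
[467.  156.9  10. ]
[646.  232.8  10. ]
[640.7 225.4  10. ]
[464.9 152.7  10. ]
[357.7 413.3  10. ]
[np.float64(280.0), np.float64(191.5), np.float64(284.8), np.float64(194.5)] [np.float64(190.3), np.float64(281.8)]
12
[537.5 489.4  12. ]
[359.7 419.1  12. ]
[466.5 155.6  12. ]
[645.2 231.4  12. ]
[639.9 228.1  12. ]
[464.6 155.5  12. ]
[357.7 415.4  12. ]
[np.float64(279.5), np.float64(191.2), np.float64(284.3), np.float64(194.2)] [np.float64(189.8), np.float64(281.0)]
[428.06518114 387.94186035  80.        ] [427.20724122 392.26705333  80.        ]
handle top [437.28692078 356.23052581 121.        ] [437.3629063  358.84673056 121.        ]
handle bot [437.8020775  354.20848591  77.        ] [436.88339906 363.91030061  77.        ]
rider [421.78358165 292.85988554  39.        ] [421.99290095 299.4090212   39.        ]
pointer [444.14463975 274.72044178  42.        ]
grip top [576.11743523 242.5157349   85.        ] [572.61574636 240.14971716  85.        ]
```

```bash
python3 -m crank '[[4,-45,20,0,0,0],[4,-45,20,0,0,0],[4,-45,20,0,0,0],[4,-45,20,0,0,0],[4,-45,20,0,0,0],[4,-45,20,0,0,0],[4,-45,20,0,0,0],[4,-45,20,0,0,0],[0,0,0,-7.4,0,0],[0,0,0,-7.4,0,0],[0,0,0,-7.2,0,0],[0,0,0,0,0,0]]'
python3 - <<'E'
from h import *
im,p=snap("wrist","w1"); s=monitor.sense(); print(s['tool_pos'],s['eef_rot'],s['clock'])
V=p['view'];C=-V[:3,:3].T@V[:3,3]; print('cam',C,'in tool',s['eef_rot'].T@(C-s['tool_pos']))
E
```

```text
clock: 1.65
tool_pos: [439.8, 360.0, 198.9]
eef_rot: [[-0.001, 0.374, -0.928], [-0.0, -0.928, -0.374], [-1.0, 0.0, 0.001]]
contact_force: [0.1, -0.1, 1.1]
width: 85.1
[439.8747968  359.95704115 198.99373808] [[-4.36013474e-04  3.72244803e-01 -9.28134482e-01]
 [-3.79148114e-04 -9.28134565e-01 -3.72244658e-01]
 [-9.99999833e-01  1.89596752e-04  5.45815091e-04]] 1.7
cam [465.86527269 293.75323292 342.92293464] in tool [-143.91540368   71.14815084    0.5999158 ]
```

View pics/w1.png

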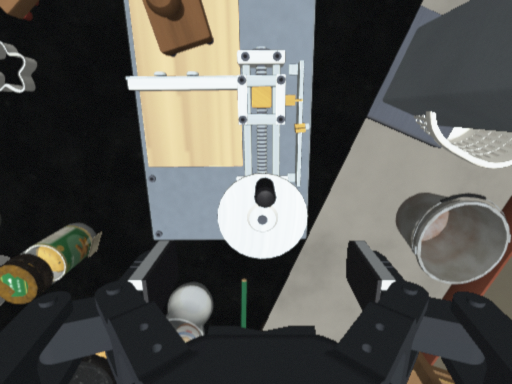

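```bash
cat >> h.py <<'E'
def zoom(fn,x0,y0,x1,y1,k):
    im,p=load(fn); c=cv2.resize(im[y0:y1,x0:x1],None,fx=k,fy=k,interpolation=cv2.INTER_CUBIC); print(c.shape)
    cv2.imwrite(f'pics/{fn}_z{x0}_{y0}.png',cv2.cvtColor(c,cv2.COLOR_RGB2BGR))
def un(X,Y,x0,y0,k): return ((X+.5)/k-.5+x0,(Y+.5)/k-.5+y0)
E
python3 - <<'E'
from h import *
zoom("w1",120,0,320,150,4); zoom("w1",200,30,320,150,5);zoom("w1",140,140,320,270,4)
E
```

```text
(600, 800, 3)
(600, 600, 3)
(520, 720, 3)
```

View pics/w1_z120_0.png

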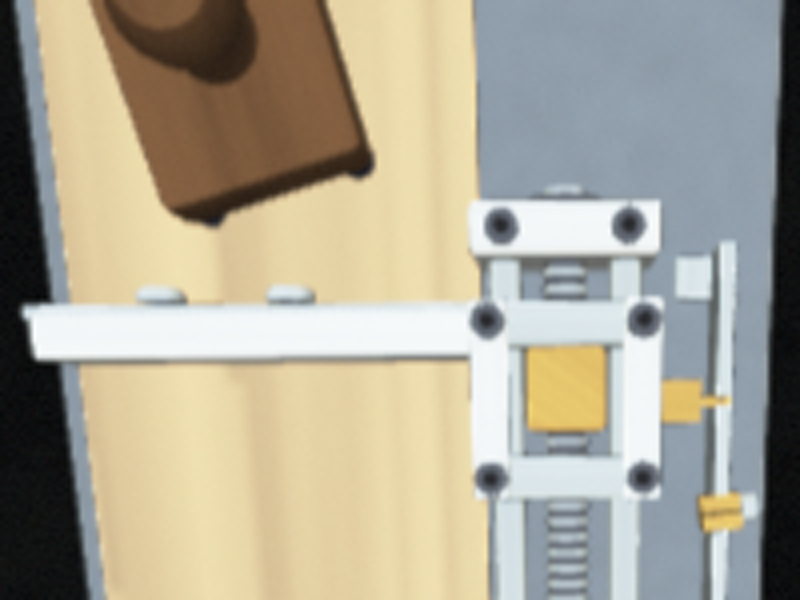

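View pics/w1_z200_30.png

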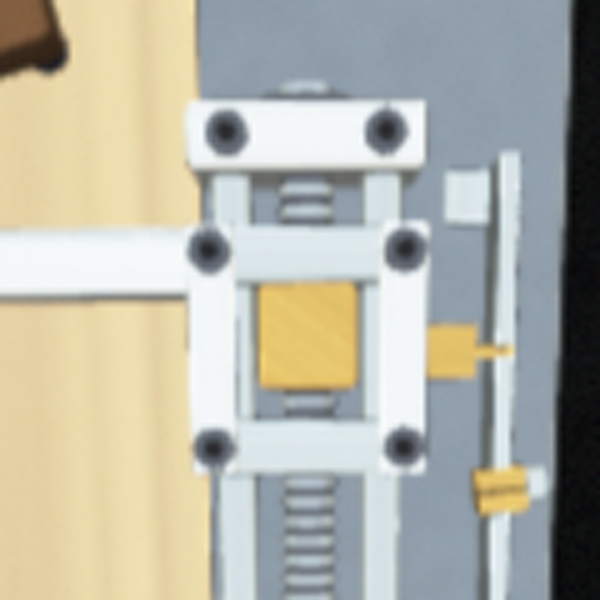

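View pics/w1_z140_140.png

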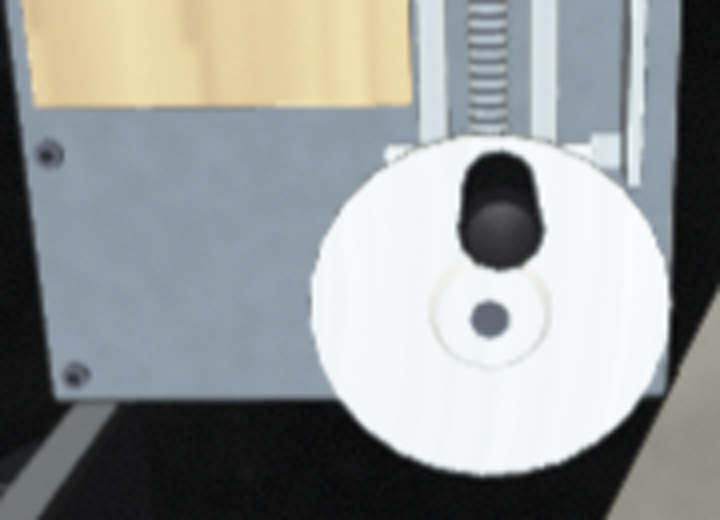

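```bash
python3 - <<'E'
from h import *
im,p=load("w1")
g=cv2.cvtColor(im,cv2.COLOR_RGB2GRAY)
m=((im.min(2)>215)).astype(np.uint8); m[:165]=0;m[265:]=0;m[:,:210]=0;m[:,315:]=0
# wheel: convex hull of contour
cs,_=cv2.findContours(m,cv2.RETR_EXTERNAL,cv2.CHAIN_APPROX_NONE); c=max(cs,key=cv2.contourArea)
hull=cv2.convexHull(c)[:,0]; P=np.array([onz(p,u,v,77)[:2] for u,v in hull]); 
A=np.c_[2*P,np.ones(len(P))]; s=np.linalg.lstsq(A,(P**2).sum(1),rcond=None)[0]; r=np.sqrt(s[2]+s[:2]@s[:2]); print('wheel',s[:2],r, cv2.boundingRect(c))
ax=s[:2]
k=4
B=[onz(p,*un(*c,140,140,4),20)[:2] for c in [(36,107),(413,107)]]; print('bed edge',B,np.linalg.norm(B[1]-B[0]))
d=B[0]-B[1]; print('yaw',np.degrees(np.arctan2(d[1],d[0])))
h=onz(p,*un(502,233,140,140,4),121)[:2]; print('handle',h,np.linalg.norm(h-ax),h-ax)
L=[onz(p,*un(*c,120,0,4),20)[:2] for c in [(475,20),(490,520)]]; d=L[1]-L[0];print('bed x-28 yaw',np.degrees(np.arctan2(-d[0],d[1])))
L=[onz(p,*un(*c,120,0,4),37)[:2] for c in [(36,305),(470,303)]]; d=L[0]-L[1]
print('fence far edge',np.degrees(np.arctan2(d[1],d[0])))
E
```

```text
wheel [427.19963037 387.19856743] 44.82289531448878 (218, 174, 89, 84)
bed edge [array([562.64520913, 399.31863474]), array([462.45723838, 358.99799074])] 107.99714725238634
yaw 21.922317421506566
handle [437.48950867 356.09337156] 32.76300971343876 [ 10.2898783  -31.10519587]
bed x-28 yaw 22.60439792846102
fence far edge 22.17081343921704
```

```bash
python3 - <<'E'
from h import *
im,p=load("w1")
R=np.array([[.9265,-.3762],[.3762,.9265]]);ax=np.array([427.2,387.2]);o=ax-R@[-50,88]; print(o)
J=lambda X:R.T@(np.array(X)[:2]-o)
for n,c,z in [('tumbler rim ctr?',(191,300),86),('tumbler L',(168,302),86),('tumbler R',(214,302),86)]: print(n,J(onz(p,*c,z)))
for n,c,z in [('ptr',(726,401),42),('rider line',(721,512),39),('stopL',(160,295),37),('stopR',(289,294),37),('face L',(30,308),36),('stopL edge top',(160,288),37)]: print(n,J(onz(p,*un(*c,120,0,4),z)))
zoom("w1",150,200,260,350,4)
E
```

```text
[506.6306 324.478 ]
tumbler rim ctr? [ 25.17200791 178.0727432 ]
tumbler L [ 49.55635205 180.45362417]
tumbler R [  1.13913522 180.60782721]
ptr [-89.19383547 -22.97531748]
rider line [-89.26928378   4.34781371]
stopL [ 51.72273583 -48.63519861]
stopR [ 19.64376974 -48.7684989 ]
face L [ 84.87273274 -45.83206062]
stopL edge top [ 51.55790564 -50.24767102]
(600, 440, 3)
```

View pics/w1_z150_200.png

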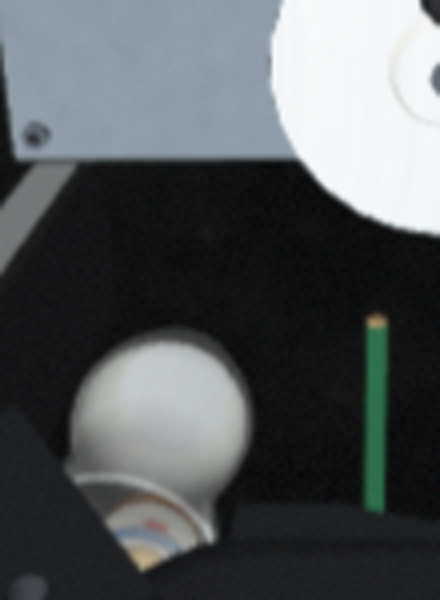

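```bash
python3 -m crank '[[0,3.2,3.3,0,0,0],[40,0,0,0,0,0],[40,0,0,0,0,0],[30,0,0,0,0,0],[0,0,0,0,0,0]]' && python3 -m crank '[[0,0,0,0,0,0],[0,0,0,0,0,0],[0,0,0,0,0,0],[0,0,0,0,0,0],[0,0,0,0,0,0],[0,0,0,0,0,0]]' 0.7 40
python3 - <<'E'
from h import *
snap("wrist","w2")
E
```

```text
clock: 2.33
tool_pos: [437.0, 354.3, 86.8]
eef_rot: [[-0.003, 0.373, -0.928], [-0.004, -0.928, -0.373], [-1.0, 0.002, 0.004]]
contact_force: [-0.5, -0.4, 1.6]
width: 85.1
clock: 3.08
tool_pos: [438.4, 356.1, 90.0]
eef_rot: [[0.001, 0.375, -0.927], [0.001, -0.927, -0.375], [-1.0, -0.0, -0.001]]
contact_force: [0.2, -0.6, 3.6]
width: 17.6
```

View pics/w2.png

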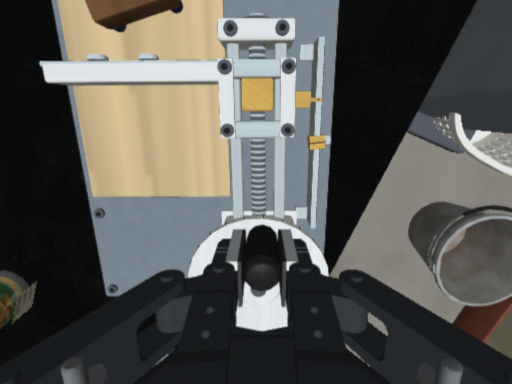

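```bash
cat >> h.py <<'E'
def table(t0,steps,r=34):
    t=np.radians(np.r_[t0,t0+np.cumsum(steps)]); 
    for a,b,c in zip(np.degrees(t[1:]),np.round(-r*np.diff(np.sin(t)),1),np.round(r*np.diff(np.cos(t)),1)): print(round(a,1),b,c)
def theta(s=None):
    s=s or monitor.sense(); R=np.array([[.9265,-.3762],[.3762,.9265]]); v=R.T@(s['tool_pos'][:2]-np.array([427.2,387.2]))
    print('theta',np.degrees(np.arctan2(v[1],-v[0])),'r',np.hypot(*v),'z',s['tool_pos'][2],'F jig',R.T@s['contact_force'][:2],s['clock'])
E
python3 - <<'E'
from h import *
theta(); table(-88,[20]*18)
E
```

```text
theta -87.71345490011662 r 33.06423052779028 z 90.04722353392197 F jig [-0.7430852   0.58098616] 3.125
-68.0 -2.5 11.6
-48.0 -6.3 10.0
-28.0 -9.3 7.3
-8.0 -11.2 3.6
12.0 -11.8 -0.4
32.0 -10.9 -4.4
52.0 -8.8 -7.9
72.0 -5.5 -10.4
92.0 -1.6 -11.7
112.0 2.5 -11.6
132.0 6.3 -10.0
152.0 9.3 -7.3
172.0 11.2 -3.6
192.0 11.8 0.4
212.0 10.9 4.4
232.0 8.8 7.9
252.0 5.5 10.4
272.0 1.6 11.7
```

```bash
python3 -m crank '[[0,-2.5,11.6,0,0,0],[0,-6.3,10.0,0,0,0],[0,-9.3,7.3,0,0,0],[0,-11.2,3.6,0,0,0],[0,-11.8,-0.4,0,0,0],[0,-10.9,-4.4,0,0,0],[0,0,0,0,0,0]]' - 50
python3 - <<'E'
from h import *
theta(); snap("wrist","w3")
E
```

```text
clock: 4.0
tool_pos: [394.0, 393.8, 90.1]
eef_rot: [[0.002, 0.375, -0.927], [-0.0, -0.927, -0.375], [-1.0, 0.001, -0.002]]
contact_force: [3.1, -0.6, 4.6]
width: 17.0
theta 33.27554417838034 r 33.7994357845696 z 90.07342914039987 F jig [ 2.60360417 -1.71544679] 4.0
```

View pics/w3.png

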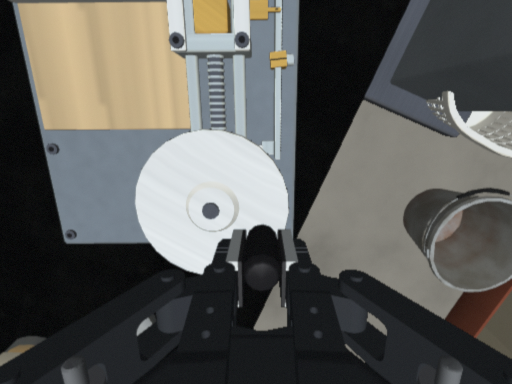

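```bash
python3 -m crank '[[0,-8.8,-7.9,0,0,0],[0,-5.5,-10.4,0,0,0],[0,-1.6,-11.7,0,0,0],[0,2.5,-11.6,0,0,0],[0,6.3,-10.0,0,0,0],[0,9.3,-7.3,0,0,0],[0,11.2,-3.6,0,0,0],[0,11.8,0.4,0,0,0],[0,10.9,4.4,0,0,0],[0,8.8,7.9,0,0,0],[0,5.5,10.4,0,0,0],[0,1.6,11.7,0,0,0]]'
python3 - <<'E'
from h import *
theta(); snap("wrist","w4"); zoom("w4",200,30,400,180,4)
E
```

```text
clock: 5.55
tool_pos: [439.2, 356.3, 90.1]
eef_rot: [[0.003, 0.374, -0.927], [0.003, -0.927, -0.374], [-1.0, -0.001, -0.004]]
contact_force: [3.8, 5.1, 2.8]
width: 17.2
theta -89.064650203872 r 33.156031102621455 z 90.09233806571038 F jig [5.40605567 3.32905676] 5.55
(600, 800, 3)
```

View pics/w4_z200_30.png

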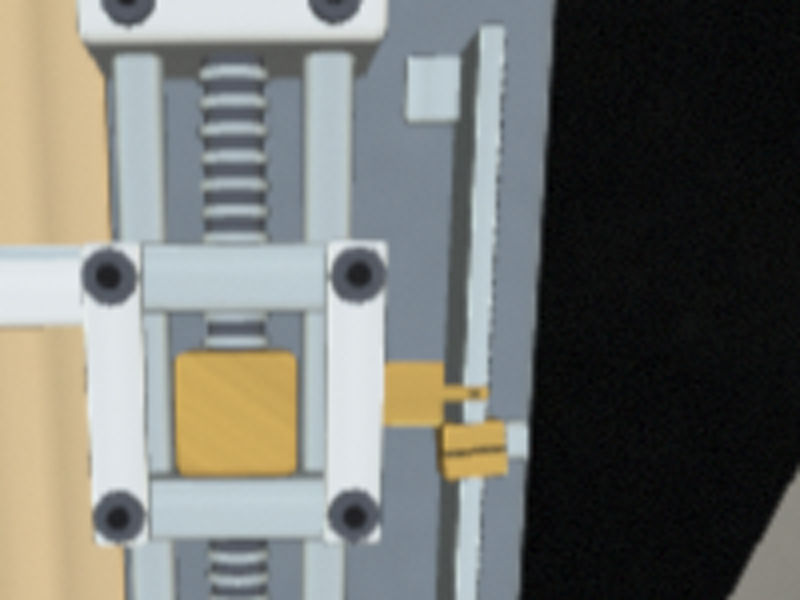

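```bash
cat >> h.py <<'E'
Rj=np.array([[.9265,-.3762],[.3762,.9265]]);o0=np.array([427.2,387.2])-Rj@[-50,88]
def J(X): return Rj.T@(np.array(X)[:2]-o0)
def gap(fn,a,b,x0,y0,k):
    im,p=load(fn); A=J(onz(p,*un(*a,x0,y0,k),42));B=J(onz(p,*un(*b,x0,y0,k),39)); print('ptr',A,'rider',B,'ptr-rider',(A-B)[1])
E
python3 - <<'E'
from h import *
gap("w4",(482,393),(475,452),200,30,4); table(-89,[20]*14)
E
```

```text
ptr [-89.59276569  -5.01921178] rider [-89.5340908    4.89293829] ptr-rider -9.912150067733144
-69.0 -2.3 11.6
-49.0 -6.1 10.1
-29.0 -9.2 7.4
-9.0 -11.2 3.8
11.0 -11.8 -0.2
31.0 -11.0 -4.2
51.0 -8.9 -7.7
71.0 -5.7 -10.3
91.0 -1.8 -11.7
111.0 2.3 -11.6
131.0 6.1 -10.1
151.0 9.2 -7.4
171.0 11.2 -3.8
191.0 11.8 0.2
```

```bash
python3 -m crank '[[0,-2.5,11.6,0,0,0],[0,-6.3,10.0,0,0,0],[0,-9.3,7.3,0,0,0],[0,-11.2,3.6,0,0,0],[0,-11.8,-0.4,0,0,0],[0,-10.9,-4.4,0,0,0],[0,-8.8,-7.9,0,0,0],[0,-5.5,-10.4,0,0,0],[0,-1.6,-11.7,0,0,0],[0,2.5,-11.6,0,0,0],[0,6.3,-10.0,0,0,0],[0,9.3,-7.3,0,0,0]]'
python3 -m crank '[[0,11.2,-3.6,0,0,0],[0,0,0,0,0,0]]'
python3 - <<'E'
from h import *
theta(); snap("wrist","w5")
E
```

```text
clock: 7.1
tool_pos: [447.9, 415.8, 90.1]
eef_rot: [[-0.001, 0.376, -0.927], [0.004, -0.927, -0.376], [-1.0, -0.004, -0.001]]
contact_force: [-4.2, 2.5, 7.2]
width: 16.7
clock: 7.35
tool_pos: [456.8, 405.9, 90.1]
eef_rot: [[0.002, 0.374, -0.927], [0.003, -0.927, -0.374], [-1.0, -0.002, -0.003]]
contact_force: [3.2, 4.2, 3.6]
width: 16.7
theta 169.8272843175849 r 34.97985304814752 z 90.13370038661348 F jig [4.49837543 2.65971946] 7.35
```

View pics/w5.png

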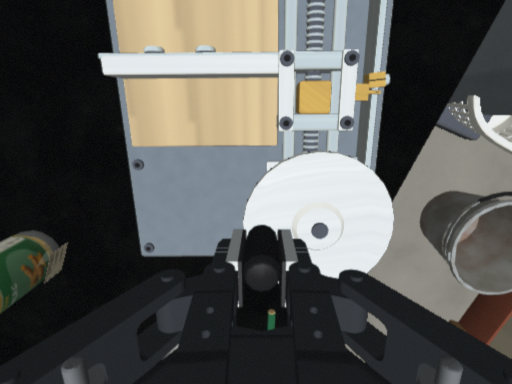

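```bash
python3 - <<'E'
from h import *
zoom("w5",320,50,420,125,8)
E
```

```text
(600, 800, 3)
```

View pics/w5_z320_50.png

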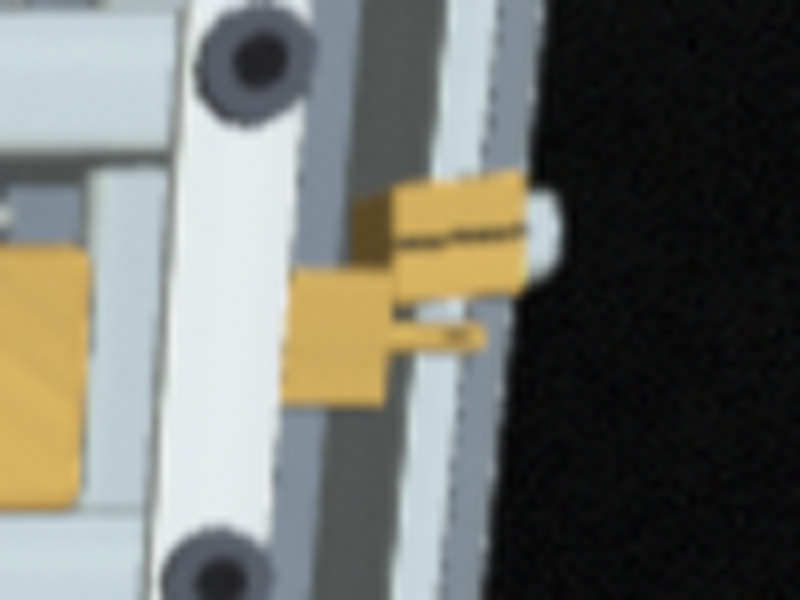

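```bash
python3 - <<'E'
from h import *
gap("w5",(470,337),(460,238),320,50,8); table(170,[-20]*9)
E
```

```text
ptr [-90.23230397  12.01481079] rider [-89.7503432    4.41356944] ptr-rider 7.601241351965115
150.0 -11.1 4.0
130.0 -9.0 7.6
110.0 -5.9 10.2
90.0 -2.1 11.6
70.0 2.1 11.6
50.0 5.9 10.2
30.0 9.0 7.6
10.0 11.1 4.0
-10.0 11.8 0.0
```

```bash
python3 -m crank '[[0,-11.1,4.0,0,0,0],[0,-9.0,7.6,0,0,0],[0,-5.9,10.2,0,0,0],[0,-2.1,11.6,0,0,0],[0,2.1,11.6,0,0,0],[0,5.9,10.2,0,0,0],[0,9.0,7.6,0,0,0],[0,11.1,4.0,0,0,0],[0,11.8,0,0,0,0],[0,0,0,0,0,0]]'
python3 - <<'E'
from h import *
theta(); snap("wrist","w6")
E
```

```text
clock: 8.65
tool_pos: [399.3, 369.6, 90.1]
eef_rot: [[0.002, 0.374, -0.927], [0.003, -0.927, -0.374], [-1.0, -0.002, -0.003]]
contact_force: [3.7, 4.2, 3.2]
width: 17.5
theta -10.150513705778017 r 33.024829219432156 z 90.09443342315406 F jig [5.0395052  2.52820882] 8.65
```

View pics/w6.png

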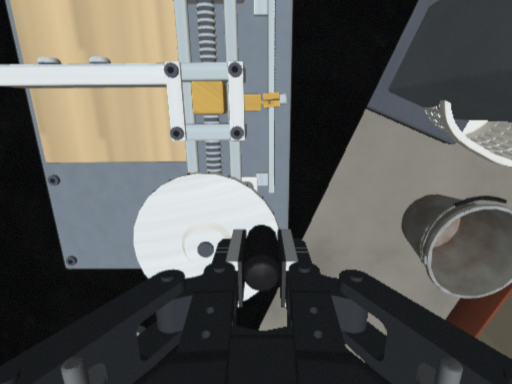

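```bash
python3 - <<'E'
from h import *
zoom("w6",220,65,320,140,8)
E
```

```text
(600, 800, 3)
```

View pics/w6_z220_65.png

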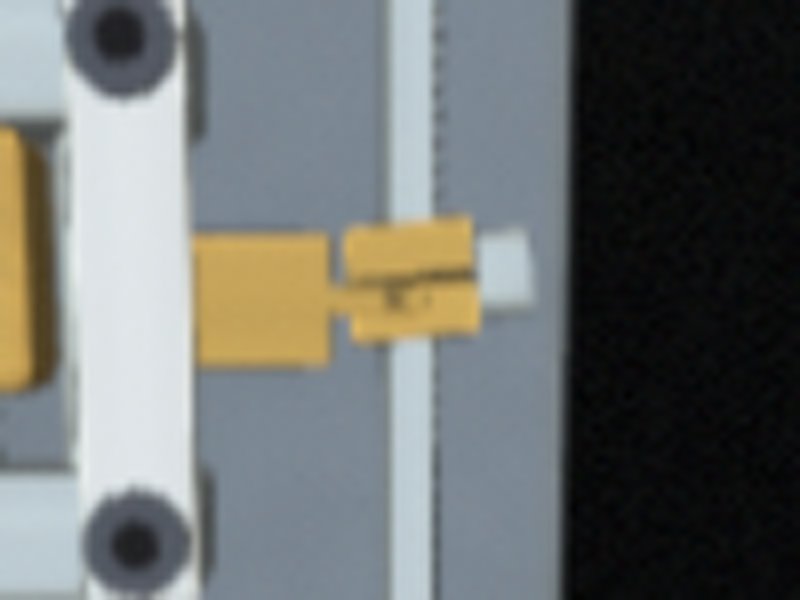

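```bash
python3 - <<'E'
from h import *
gap("w6",(420,299),(420,274),220,65,8); table(-10,[-12,-12,-12])
E
```

```text
ptr [-89.92093334   6.02383256] rider [-90.00088574   4.01939367] ptr-rider 2.0044388828344353
-22.0 6.8 -2.0
-34.0 6.3 -3.3
-46.0 5.4 -4.6
```

```bash
python3 -m crank '[[0,5.9,-1.6,0,0,0],[0,5.7,-2.7,0,0,0],[0,0,0,0,0,0],[0,0,0,0,0,0]]'
python3 - <<'E'
from h import *
theta(); snap("wrist","w7"); zoom("w7",220,60,320,135,8)
E
```

```text
clock: 9.2
tool_pos: [407.1, 361.2, 90.1]
eef_rot: [[0.002, 0.375, -0.927], [0.003, -0.927, -0.375], [-1.0, -0.002, -0.003]]
contact_force: [3.2, 5.3, 2.9]
width: 16.8
theta -30.289309724206223 r 32.86431932606986 z 90.0521738713287 F jig [4.97747317 3.66116953] 9.2
(600, 800, 3)
```

View pics/w7_z220_60.png

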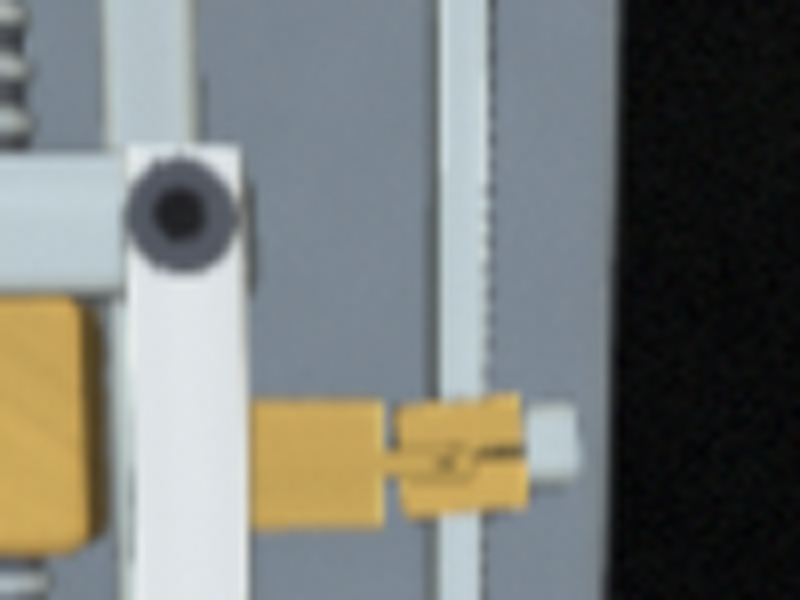

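```bash
python3 - <<'E'
from h import *
gap("w7",(455,461),(460,456),220,60,8)
im,p=load("w7"); C=-p['view'][:3,:3].T@p['view'][:3,3]; print(J(C),C[2])
E
```

```text
ptr [-88.66773275   4.76326847] rider [-89.21695407   4.4416605 ] ptr-rider 0.3216079742631628
[-79.54475674  -0.10063374] 233.87674736230312
```

```bash
python3 -m crank '[[0,1.8,-1.2,0,0,0],[0,0,0,0,0,0],[0,0,0,0,0,0]]'
python3 - <<'E'
from h import *
theta(); snap("wrist","w8"); zoom("w8",220,60,320,135,8)
E
```

```text
clock: 9.62
tool_pos: [408.6, 360.2, 90.0]
eef_rot: [[0.001, 0.375, -0.927], [0.004, -0.927, -0.375], [-1.0, -0.003, -0.002]]
contact_force: [0.8, 5.9, 5.6]
width: 16.9
theta -33.317062112122386 r 32.844185392145505 z 90.0483843694718 F jig [2.93189767 5.13933296] 9.625
(600, 800, 3)
```

View pics/w8_z220_60.png

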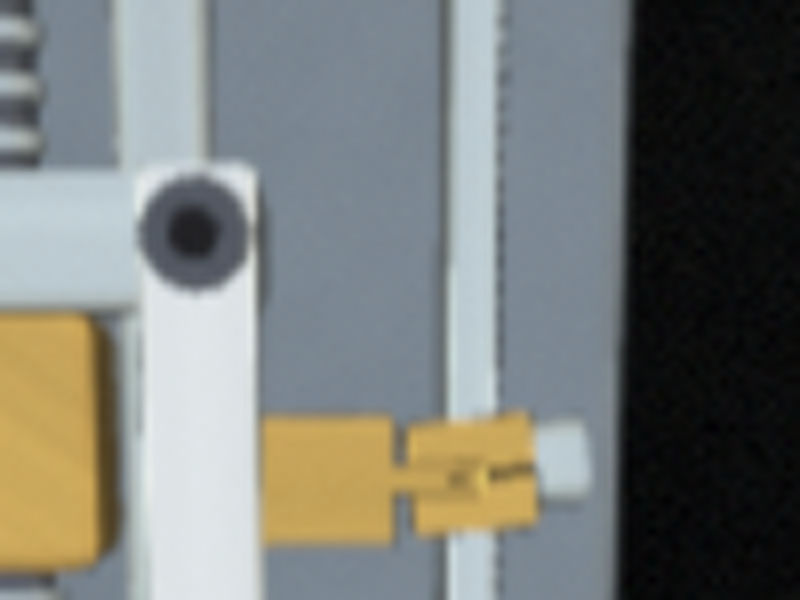

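```bash
python3 - <<'E'
from h import *
gap("w8",(470,479),(470,476),220,60,8)
E
python3 -m crank '[[0,0,0,0,0,0],[0,0,0,0,0,0],[0,0,0,0,0,0],[0,0,0,0,0,0]]' -0.2
python3 - <<'E'
from h import *
theta(); snap("wrist","w9"); zoom("w9",220,60,320,135,8); s=monitor.sense(); print(s['width'])
E
```

```text
ptr [-88.98375452   4.75658535] rider [-89.14347812   4.61619271] ptr-rider 0.14039264360763326
clock: 10.18
tool_pos: [408.4, 358.0, 88.9]
eef_rot: [[-0.001, 0.374, -0.927], [-0.001, -0.927, -0.374], [-1.0, 0.0, 0.001]]
contact_force: [-0.1, -0.3, 0.6]
width: 51.5
theta -35.09938281042564 r 34.7182561319453 z 88.90225744036299 F jig [-0.20517503 -0.23228872] 10.175
(600, 800, 3)
51.39119941328487
```

View pics/w9_z220_60.png

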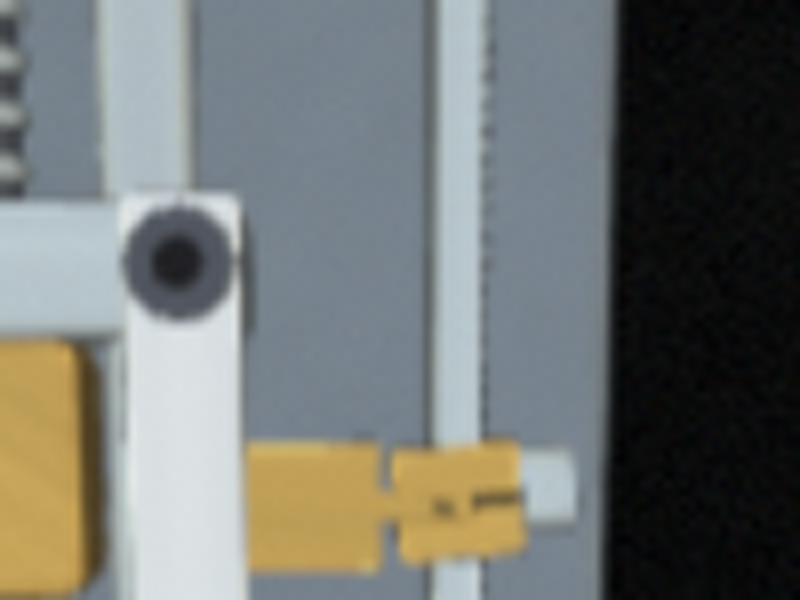

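View pics/w9.png

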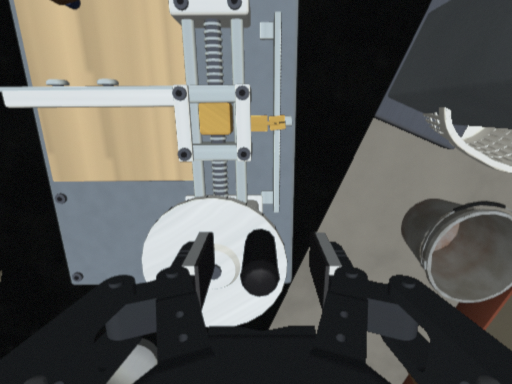

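```bash
python3 -m crank '[[-45,0,0,0,0,0],[-45,0,0,0,0,0],[0,33,-36,0,0,0],[0,33,-36,0,0,0],[0,33,-36,0,0,0],[0,0,0,0,0,0],[0,0,0,0,0,0]]'
python3 - <<'E'
from h import *
s=monitor.sense(); snap("wrist","w10"); print(J(s['tool_pos']),s['tool_pos'])
E
```

```text
clock: 11.1
tool_pos: [545.6, 306.8, 178.9]
eef_rot: [[-0.001, 0.374, -0.927], [-0.0, -0.927, -0.374], [-1.0, 0.0, 0.001]]
contact_force: [-0.6, -1.0, -0.4]
width: 51.1
[ 29.46842123 -31.0068936 ] [545.6006646  306.83487502 178.8845934 ]
```

View pics/w10.png

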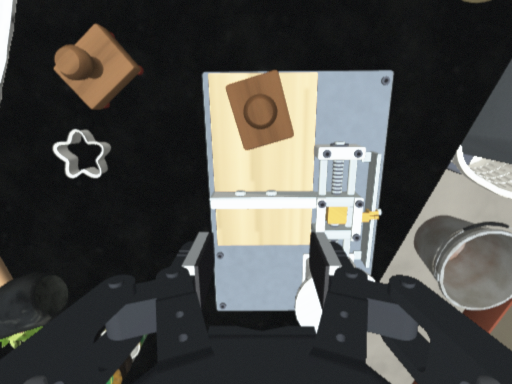

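```bash
python3 - <<'E'
from h import *
im,p=load("w10"); zoom("w10",200,60,400,210,4)
im=im.astype(int); hsv=cv2.cvtColor(im.astype(np.uint8),cv2.COLOR_RGB2HSV)
m=((hsv[...,2]<150)&(hsv[...,1]>80)&(hsv[...,2]>40)).astype(np.uint8); m[:65]=0;m[155:]=0;m[:,:215]=0;m[:,:]*=1;m[:,305:]=0
cs,_=cv2.findContours(m,cv2.RETR_EXTERNAL,cv2.CHAIN_APPROX_NONE); c=max(cs,key=cv2.contourArea); r=cv2.minAreaRect(c); b=cv2.boxPoints(r); print(r)
for z in (48,): 
    P=np.array([J(onz(p,*q,z)) for q in b]); print(P.round(1),[np.linalg.norm(P[i]-P[i-1]).round(1) for i in range(4)],P.mean(0))
    d=P[1]-P[0];print(np.degrees(np.arctan2(d[1],d[0])))
E
```

```text
(600, 800, 3)
((262.1346435546875, 109.77171325683594), (68.4665756225586, 47.85163879394531), 75.52970886230469)
[[  56.5 -126.1]
 [  14.9 -136. ]
 [  -2.   -77.7]
 [  42.1  -66.6]] [np.float64(61.3), np.float64(42.8), np.float64(60.7), np.float64(45.5)] [  27.84983388 -101.60949343]
-166.65699063046813
```

View pics/w10_z200_60.png

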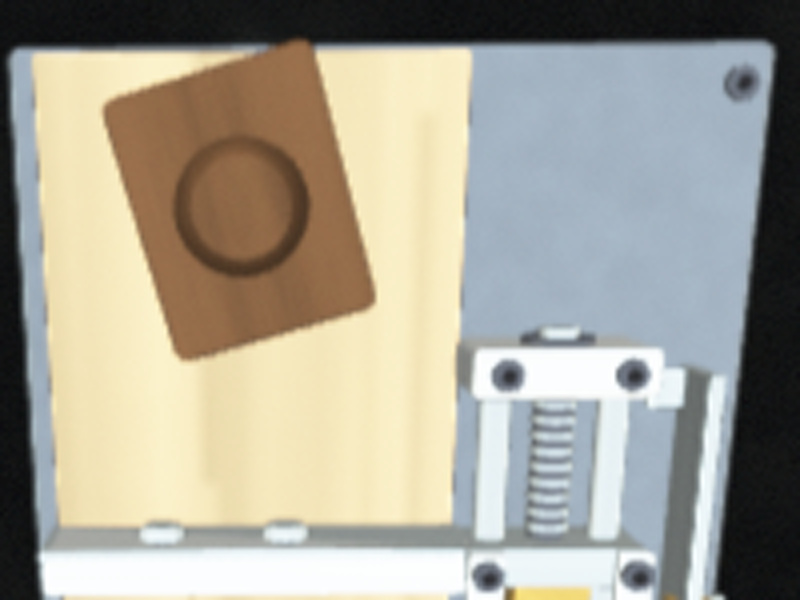

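```bash
python3 - <<'E'
from h import *
im,p=load("w10")
P=np.array([J(onz(p,*un(*q,200,60,4),48)) for q in [(102,102),(314,38),(378,303),(180,362)]]); print(P.round(1),[np.linalg.norm(P[i]-P[i-1]).round(1) for i in range(4)],P.mean(0))
for a,b in [(0,3),(1,2)]:
    d=P[b]-P[a];print('y axis yaw',np.degrees(np.arctan2(-d[0],d[1])))
for a,b in [(1,0),(2,3)]:
    d=P[b]-P[a];print('x axis yaw',np.degrees(np.arctan2(d[1],d[0])))
print('grip top', J(onz(p,*un(241,203,200,60,4),82)))
for n,c,z in [('stopL',(162,531),37),('stopR',(286,531),37),('bed left edge x80',(50,400),20),('bed right edge',(458,400),20),('face L',(45,550),46),('face R',(462,552),46)]: print(n,J(onz(p,*un(*c,200,60,4),z)))
L=[onz(p,*un(*c,200,60,4),46)[:2] for c in [(45,551),(462,552)]];d=L[0]-L[1];print('fence world yaw',np.degrees(np.arctan2(d[1],d[0])))
L=[onz(p,*un(*c,200,60,4),10)[:2] for c in [(12,49),(772,43)]];d=L[0]-L[1];print('base end yaw',np.degrees(np.arctan2(d[1],d[0])), np.linalg.norm(d))
L=[onz(p,*un(*c,200,60,4),20)[:2] for c in [(34,54),(470,53)]];d=L[0]-L[1];print('bed end yaw',np.degrees(np.arctan2(d[1],d[0])), np.linalg.norm(d))
E
```

```text
[[  61.3 -124. ]
 [  13.7 -137.2]
 [  -2.3  -79.2]
 [  44.9  -65.4]] [np.float64(60.9), np.float64(49.5), np.float64(60.2), np.float64(49.1)] [  29.40521351 -101.46523611]
y axis yaw 15.7221073617373
y axis yaw 15.354970133496856
x axis yaw 15.52278307894104
x axis yaw 16.331621238385512
grip top [  29.89863992 -102.04009911]
stopL [ 51.0149902  -20.05680737]
stopR [ 18.73961274 -19.96995247]
bed left edge x80 [ 81.38235198 -51.63078431]
bed right edge [-27.51667417 -51.34239404]
face L [ 80.06523523 -17.71441258]
face R [-25.59352284 -16.89939374]
fence world yaw 21.801035560303742
base end yaw 22.372724479774405 192.7875641479184
bed end yaw 22.075360879378703 107.26170764340706
```

```bash
python3 -m crank '[[0,35.4,0,0,0,0],[0,35.3,0,0,0,0],[0,0,0,-7.8,0,0],[0,0,0,-7.8,0,0],[40,0,0,0,0,0],[40,0,0,0,0,0],[30,0,0,0,0,0],[0,0,0,0,0,0]]' -0.6
python3 - <<'E'
from h import *
s=monitor.sense(); snap("wrist","w11"); print(J(s['tool_pos']),s['tool_pos'],s['contact_force'])
E
```

```text
clock: 12.15
tool_pos: [570.1, 241.4, 67.0]
eef_rot: [[-0.004, 0.611, -0.791], [-0.002, -0.791, -0.611], [-1.0, -0.001, 0.005]]
contact_force: [-0.3, -0.5, 0.7]
width: 68.0
[  27.55192184 -100.89322307] [570.11801339 241.35953464  67.021349  ] [-0.31048073 -0.46619716  0.71800097]
```

View pics/w11.png

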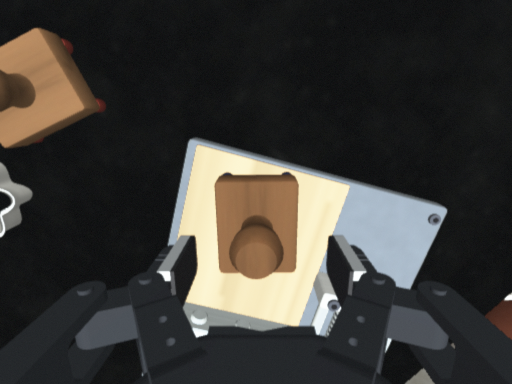

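```bash
python3 -m crank '[[15,1,-1.2,0,0,0],[15,0,0,0,0,0],[14,0,0,0,0,0],[0,0,0,0,0,0],[0,0,0,0,0,0]]'
python3 - <<'E'
from h import *
s=monitor.sense(); snap("wrist","w12"); print(J(s['tool_pos']),s['tool_pos'],s['contact_force'])
E
```

```text
clock: 12.82
tool_pos: [574.1, 241.4, 25.6]
eef_rot: [[0.0, 0.61, -0.792], [-0.0, -0.792, -0.61], [-1.0, 0.0, -0.0]]
contact_force: [-1.0, -0.2, 0.4]
width: 68.4
[  31.21917434 -102.36703874] [574.07045413 241.37366582  25.59901272] [-1.01819541 -0.18030222  0.37229301]
```

View pics/w12.png

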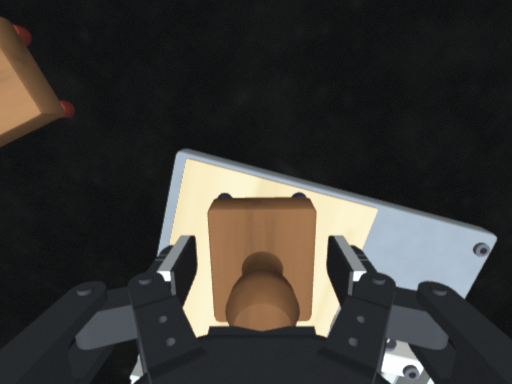

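```bash
python3 -m crank '[[4,0,0,0,0,0],[0,0,0,0,0,0],[0,0,0,0,0,0]]' -0.6 40; python3 -m crank '[[0,0,0,0,0,0],[0,0,0,0,0,0],[0,0,0,0,0,0],[0,0,0,0,0,0]]' 0.3 40
python3 - <<'E'
from h import *
s=monitor.sense(); snap("wrist","w13"); print(J(s['tool_pos']),s['tool_pos'],s['contact_force'],s['width'])
E
```

```text
clock: 13.25
tool_pos: [573.8, 241.3, 21.3]
eef_rot: [[0.0, 0.61, -0.792], [-0.0, -0.792, -0.61], [-1.0, 0.0, 0.0]]
contact_force: [0.8, -0.1, -0.2]
width: 68.4
clock: 13.75
tool_pos: [574.0, 241.5, 21.6]
eef_rot: [[0.0, 0.61, -0.792], [0.0, -0.792, -0.61], [-1.0, 0.0, -0.001]]
contact_force: [0.3, 0.1, 2.0]
width: 49.3
[  31.18929205 -102.19416802] [573.97772762 241.52259945  21.62768458] [0.34286245 0.10930611 2.02652515] 49.32748144494788
```

View pics/w13.png

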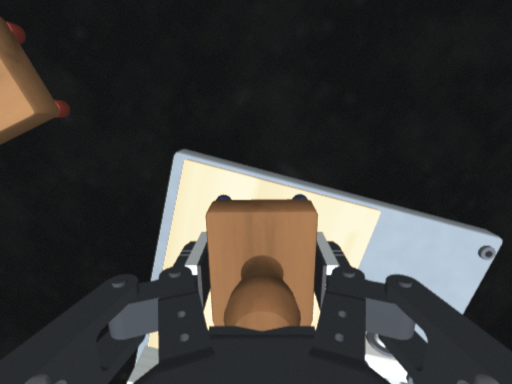

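```bash
python3 -m crank '[[0,0,0,5.2,0,0],[0,0,0,5.2,0,0],[0,0,0,5.1,0,0],[0,-6,-1.3,0,0,0],[0,-6,-1.2,0,0,0],[0,-6,-1.2,0,0,0],[0,-6,0,0,0,0],[0,-6,0,0,0,0],[0,-6,0,0,0,0],[0,0,0,0,0,0],[0,0,0,0,0,0]]'
python3 - <<'E'
from h import *
s=monitor.sense(); snap("wrist","w14"); print(J(s['tool_pos']),s['tool_pos'],s['contact_force'],Rj.T@s['contact_force'][:2],s['width']); r=s['eef_rot'][:,1]; print(np.degrees(np.arctan2(r[0],-r[1])))
snap("scene","s14");snap("side","d14"); zoom("d14",205,180,325,270,6);zoom("s14",165,150,295,245,6)
E
```

```text
clock: 15.18
tool_pos: [563.5, 277.1, 21.6]
eef_rot: [[0.0, 0.377, -0.926], [0.001, -0.926, -0.377], [-1.0, -0.001, -0.001]]
contact_force: [0.4, -1.3, 6.3]
width: 49.0
[ 34.86401228 -65.31508348] [563.50769769 277.07603634  21.62738267] [ 0.35968979 -1.29004536  6.25348805] [-0.15206247 -1.33054232] 49.03705413104141
22.140799884137106
(540, 720, 3)
(570, 780, 3)
```

View pics/w14.png

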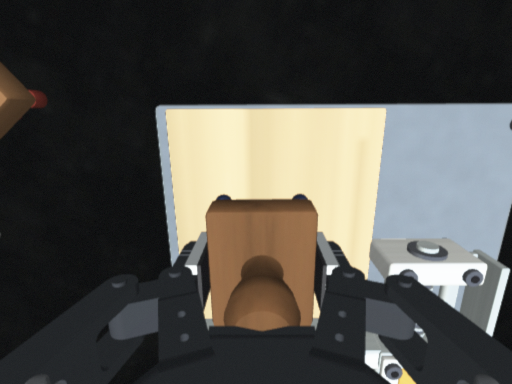

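View pics/d14_z205_180.png

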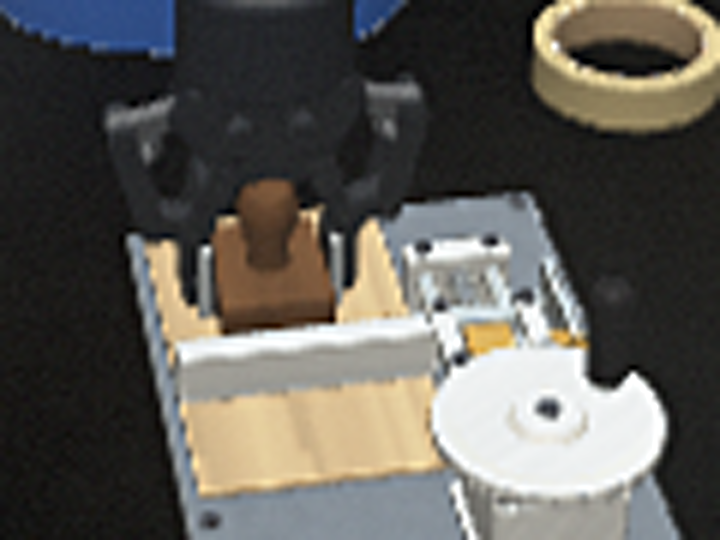

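View pics/s14_z165_150.png

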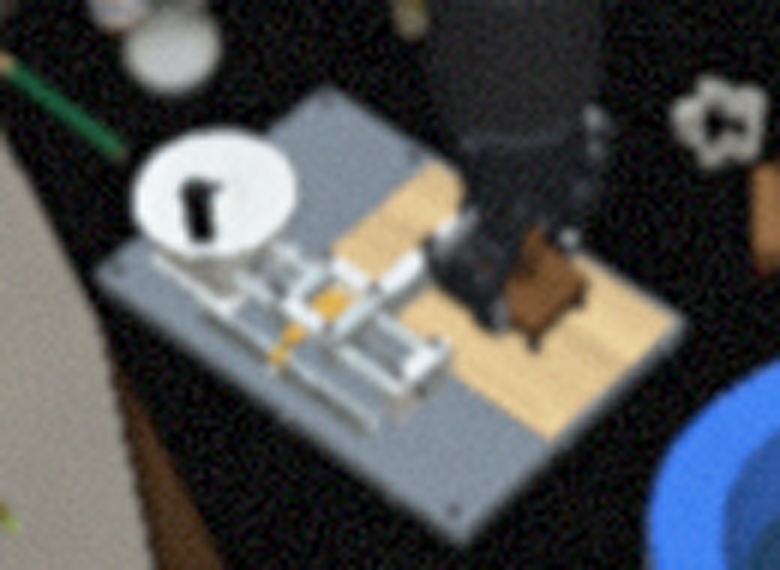

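```bash
python3 -m crank '[[-0.7,-2.5,0,0,0,0],[0,-2.5,0,0,0,0],[0,0,0,0,0,0]]'; python3 -m crank '[[0,-1,0,0,0,0],[0,0,0,0,0,0]]'; python3 - <<'E'
from h import *
s=monitor.sense();print(J(s['tool_pos']),Rj.T@s['contact_force'][:2],s['contact_force'][2])
E
```

```text
clock: 15.7
tool_pos: [561.4, 281.2, 21.7]
eef_rot: [[-0.001, 0.377, -0.926], [0.0, -0.926, -0.377], [-1.0, -0.001, 0.0]]
contact_force: [-0.2, -1.7, 2.7]
width: 49.2
clock: 15.95
tool_pos: [561.2, 281.7, 21.7]
eef_rot: [[-0.001, 0.376, -0.927], [-0.0, -0.927, -0.376], [-1.0, -0.0, 0.001]]
contact_force: [0.1, -0.5, 2.2]
width: 49.4
[ 34.46069779 -60.12246723] [-0.14644856 -0.52332011] 2.1800919693372767
```

```bash
cat > st.py <<'E'
from h import *
s=monitor.sense();print('t',s['clock'],'jig',J(s['tool_pos']).round(2),'F',(Rj.T@s['contact_force'][:2]).round(1),s['contact_force'][2].round(1),'T',s['ft_torque'].round(2),'w',round(s['width'],1))
E
python3 -m crank '[[0,-1,0,0,0,0],[0,0,0,0,0,0]]' >/dev/null; python3 st.py
python3 -m crank '[[0,-1,0,0,0,0],[0,0,0,0,0,0]]' >/dev/null; python3 st.py
```

```text
t 16.2 jig [ 34.44 -59.19] F [-0.1 -2. ] 1.0 T [-0.47 -0.18 -0.07] w 49.6
t 16.45 jig [ 34.46 -58.09] F [-0.3 -1.6] -0.5 T [-0.24 -0.12 -0.03] w 49.3
```

```bash
for i in 1; do python3 -m crank '[[0,-0.6,0,0,0,0],[0,0,0,0,0,0]]' >/dev/null; python3 st.py; done
python3 -m crank '[[0,-0.6,0,0,0,0],[0,0,0,0,0,0]]' >/dev/null; python3 st.py
```

```text
t 16.7 jig [ 34.45 -57.48] F [-0.3 -0.6] -0.0 T [-0.05 -0.06  0.01] w 49.2
t 16.95 jig [ 34.48 -56.9 ] F [ 0.  -0.1] -2.0 T [-0.    0.   -0.03] w 49.0
```

```bash
python3 -m crank '[[0.4,0,0,0,0,0],[0,0,0,0,0,0]]' ; python3 st.py
python3 -m crank '[[0,-0.6,0,0,0,0],[0,0,0,0,0,0]]' >/dev/null; python3 st.py
```

```text
clock: 17.2
tool_pos: [560.1, 284.7, 21.6]
eef_rot: [[-0.0, 0.376, -0.926], [0.0, -0.926, -0.376], [-1.0, -0.0, 0.0]]
contact_force: [-1.5, 0.5, 0.5]
width: 49.3
t 17.2 jig [ 34.63 -56.96] F [-1.2  1. ] 0.5 T [0.05 0.34 0.01] w 49.3
t 17.45 jig [ 34.76 -56.59] F [-0.9 -0.9] 0.2 T [-0.19 -0.01  0.  ] w 49.4
```

```bash
python3 -m crank '[[0.1,-0.6,0,0,0,0],[0,0,0,0,0,0]]' >/dev/null; python3 st.py
python3 -m crank '[[0,-0.6,0,0,0,0],[0,0,0,0,0,0]]' >/dev/null; python3 st.py
```

```text
t 17.7 jig [ 34.81 -55.98] F [-0.3 -1.7] 0.5 T [-0.42 -0.25 -0.05] w 49.1
t 17.95 jig [ 34.78 -55.27] F [ 0.8 -1.1] 1.0 T [-0.39 -0.26 -0.09] w 49.1
```

```bash
python3 - <<'E'
from h import *
snap("side","d15"); snap("scene","s15"); zoom("d15",205,200,325,290,6);zoom("s15",205,160,285,220,8)
E
```

```text
(540, 720, 3)
(480, 640, 3)
```

View pics/d15_z205_200.png

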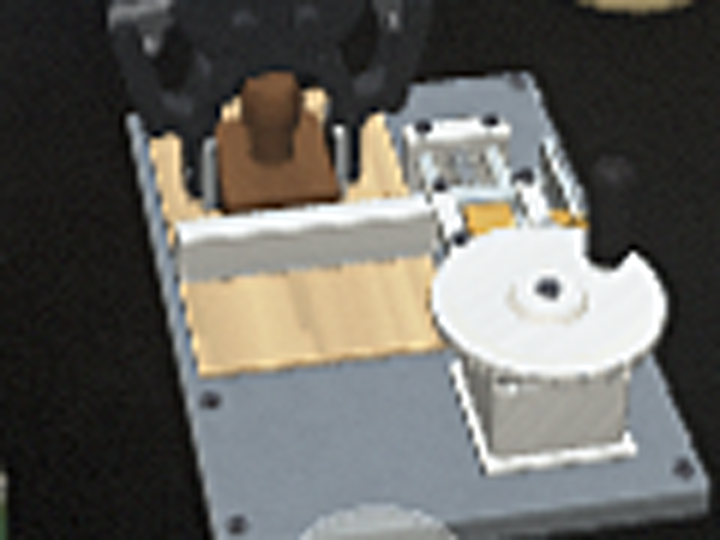

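```bash
python3 -m crank '[[0,-0.6,0,0,0,0],[0,0,0,0,0,0]]' >/dev/null; python3 st.py
python3 -m crank '[[0,-0.6,0,0,0,0],[0,0,0,0,0,0]]' >/dev/null; python3 st.py
```

```text
t 18.3 jig [ 34.74 -54.68] F [-0.6 -1.8] 1.9 T [-0.49 -0.24 -0.02] w 49.6
t 18.55 jig [ 34.72 -54.35] F [-0.3 -2.6] 2.4 T [-0.91 -0.48 -0.07] w 49.5
```

```bash
python3 -m crank '[[0,-0.4,0,0,0,0],[0,0,0,0,0,0]]' >/dev/null; python3 st.py
python3 -m crank '[[0,-0.4,0,0,0,0],[0,0,0,0,0,0]]' >/dev/null; python3 st.py
```

```text
t 18.8 jig [ 34.73 -54.31] F [-0.  -5.4] 1.6 T [-1.39 -0.85 -0.07] w 49.2
t 19.05 jig [ 34.71 -54.27] F [ 0.9 -6.9] 2.7 T [-1.75 -1.12 -0.04] w 49.5
```

```bash
python3 -m crank '[[0,-0.35,0,0,0,0],[0,-0.35,0,0,0,0]]' >/dev/null; python3 st.py; python3 -m crank '[[0,0,0,0,0,0]]' >/dev/null; python3 st.py;  python3 -m crank '[[0,0,0,0,0,0]]' >/dev/null; python3 st.py
```

```text
t 19.3 jig [ 34.7  -54.25] F [ 0.4 -9. ] 3.1 T [-2.63 -1.6  -0.03] w 49.3
t 19.425 jig [ 34.71 -54.27] F [ 1.2 -8.9] 3.3 T [-2.41 -1.45 -0.03] w 48.9
t 19.55 jig [ 34.7  -54.25] F [ 0.4 -8.5] 2.3 T [-2.35 -1.41 -0.05] w 49.4
```

```bash
python3 -m crank '[[0,-0.45,0,0,0,0]]' >/dev/null; for i in 1 2 3 4 5 6; do python3 -m crank '[[0,0,0,0,0,0]]' >/dev/null; python3 st.py; done
```

```text
t 19.8 jig [ 34.7  -54.19] F [  0.9 -10.2] 3.0 T [-2.73 -1.64 -0.05] w 49.3
t 19.925 jig [ 34.71 -54.18] F [  1.8 -10. ] 2.5 T [-2.73 -1.61 -0.02] w 49.3
t 20.05 jig [ 34.71 -54.17] F [ 1.  -9.5] 1.9 T [-2.8  -1.62 -0.03] w 49.3
t 20.175 jig [ 34.7  -54.21] F [  1.3 -10. ] 2.6 T [-2.75 -1.61 -0.01] w 49.4
t 20.3 jig [ 34.69 -54.19] F [ 1.5 -9.4] 2.3 T [-2.76 -1.7  -0.  ] w 49.1
t 20.425 jig [ 34.7  -54.19] F [ 1.6 -9.5] 1.8 T [-2.72 -1.64  0.02] w 49.4
```

```bash
python3 -m crank '[[0,-0.4,0,0,0,0]]' >/dev/null; for i in 1 2 3 4 5 6; do python3 -m crank '[[0,0,0,0,0,0]]' >/dev/null; python3 st.py; done
```

```text
t 20.675 jig [ 34.73 -54.12] F [  1.2 -10.5] 1.8 T [-3.06 -1.83 -0.03] w 49.4
t 20.8 jig [ 34.71 -54.1 ] F [  1.6 -11.5] 1.7 T [-3.07 -1.76 -0.06] w 49.1
t 20.925 jig [ 34.71 -54.14] F [  1.  -10.8] 2.8 T [-3.05 -1.81 -0.03] w 49.0
t 21.05 jig [ 34.7  -54.16] F [  1.9 -11.4] 2.6 T [-3.05 -1.82 -0.04] w 49.2
t 21.175 jig [ 34.7  -54.09] F [  1.3 -10.5] 1.7 T [-3.05 -1.79 -0.06] w 49.4
t 21.3 jig [ 34.72 -54.14] F [  1.7 -11.3] 1.7 T [-3.03 -1.81  0.01] w 49.5
```

```bash
python3 -m crank '[[0,0.5,0,0,0,0],[0,0.5,0,0,0,0],[0,0.5,0,0,0,0],[0,0,0,0,0,0]]' >/dev/null; python3 st.py; python3 -m crank '[[0,0.3,0,0,0,0],[0,0,0,0,0,0]]' - 20 >/dev/null; python3 st.py
```

```text
t 21.8 jig [ 34.71 -54.19] F [-0.2 -5.9] 2.8 T [-1.74 -0.98 -0.07] w 49.0
t 22.05 jig [ 34.71 -54.22] F [-0.1 -6. ] 2.4 T [-1.56 -0.88 -0.12] w 49.4
```

```bash
python3 -m crank '[[0,0.4,0,0,0,0],[0,0.4,0,0,0,0],[0,0,0,0,0,0]]' >/dev/null; python3 st.py
```

```text
t 22.425 jig [ 34.72 -54.21] F [ 0.6 -3.1] 3.3 T [-1.04 -0.38 -0.15] w 49.3
```

```bash
python3 -m crank '[[0,0.2,0,0,0,0],[0,0,0,0,0,0],[0,0,0,0,0,0],[0,0,0,0,0,0],[0,0,0,0,0,0]]' -0.55; python3 st.py
python3 - <<'E'
from h import *
snap("wrist","w16")
E
```

```text
clock: 23.05
tool_pos: [559.2, 287.1, 21.4]
eef_rot: [[-0.0, 0.376, -0.926], [-0.0, -0.926, -0.376], [-1.0, -0.0, 0.0]]
contact_force: [0.6, -0.1, 0.7]
width: 66.4
t 23.05 jig [ 34.59 -54.42] F [ 0.5 -0.3] 0.7 T [ 0.03 -0.03 -0.01] w 66.4
```

View pics/w16.png

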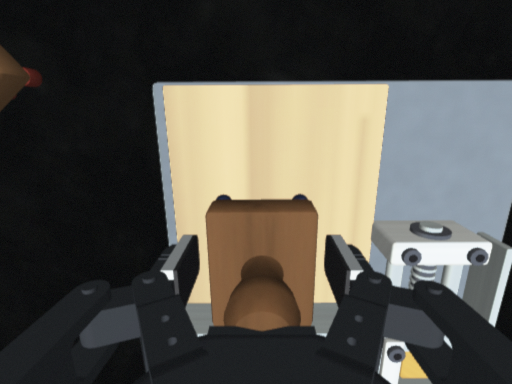

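```bash
python3 -m crank '[[-20,0,0,0,0,0],[-45,0,0,0,0,0],[-50,0,0,0,0,0],[-45,0,0,0,0,0],[0,-40,0,0,0,0],[0,-40,0,0,0,0],[0,0,20,0,0,0],[0,0,0,0,0,0],[0,0,0,0,0,0]]'; python3 st.py
python3 - <<'E'
from h import *
snap("wrist","w17"); zoom("w17",180,60,380,210,4)
E
```

```text
clock: 24.22
tool_pos: [511.1, 353.5, 182.7]
eef_rot: [[0.001, 0.376, -0.927], [0.001, -0.927, -0.376], [-1.0, -0.001, -0.001]]
contact_force: [0.6, -0.1, 0.1]
width: 66.0
t 24.225 jig [15.05 25.26] F [ 0.5 -0.4] 0.1 T [-0.02 -0.03 -0.  ] w 66.0
(600, 800, 3)
```

View pics/w17.png

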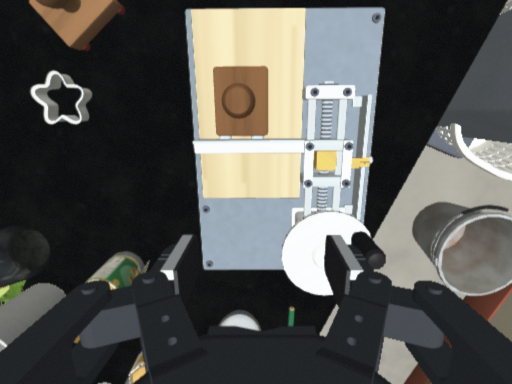

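View pics/w17_z180_60.png

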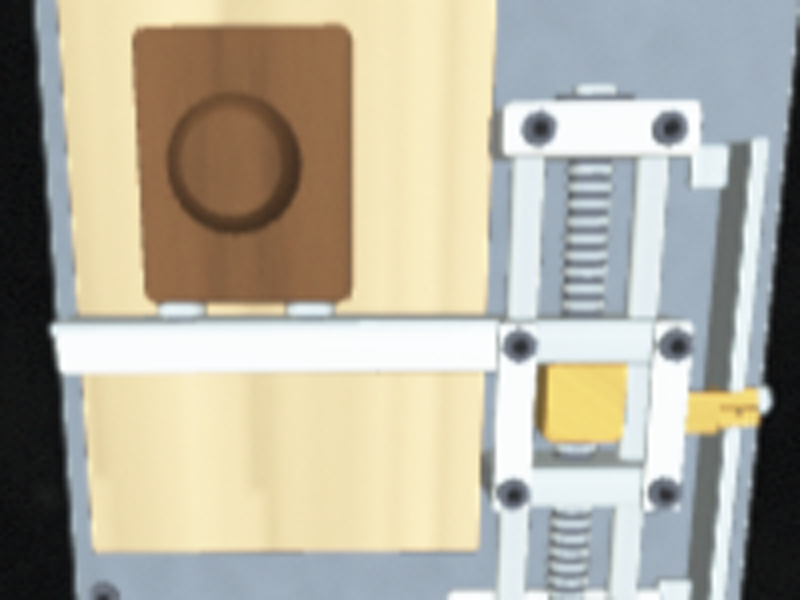

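```bash
python3 -m crank '[[0,-25,50,0,0,0],[0,-25,50,0,0,0],[30,0,0,0,0,0],[0,0,0,0,0,0],[0,0,0,0,0,0]]' >/dev/null; python3 st.py
python3 - <<'E'
from h import *
snap("wrist","w18"); zoom("w18",220,60,320,135,8)
E
```

```text
t 24.9 jig [-84.49  75.02] F [-0.6  0.3] -0.1 T [ 0.03 -0.08  0.02] w 66.3
(600, 800, 3)
```

View pics/w18_z220_60.png

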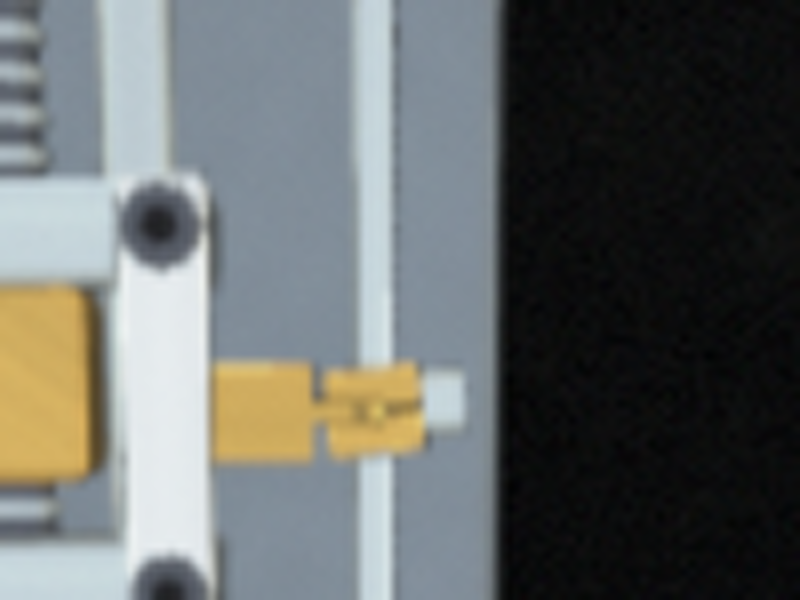

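```bash
python3 -m crank '[[-30,0,0,0,0,0],[-30,0,0,0,0,0],[0,0,0,0,0,0],[0,0,0,0,0,0]]'; python3 -c "
from plant import arm; print(arm.hand_in())"
```

```text
clock: 25.45
tool_pos: [399.5, 362.3, 211.4]
eef_rot: [[-0.0, 0.375, -0.927], [0.0, -0.927, -0.375], [-1.0, -0.0, 0.0]]
contact_force: [0.1, 0.2, -0.3]
width: 66.3
the job is handed in; nothing more can be done
None
```

The jig is set: the fence's pointer stands on the rider, the print block is against both stop screws, and I handed the job in at about 25.5 s.

- **Fence:** I wound the crank clockwise until the pointer was about 7.6 mm past the rider. I then wound anticlockwise only, through the slack, until it stood on the line. The last wrist pictures put it 0.1–0.3 mm from the line on the crank side, about as fine as they can show.
- **Block:** I gripped it by its base, turned it square with the jig (it stood about 15.6° off) and slid it onto the stops.
- **Press:** I held a measured 9.4–10.2 N for about 0.6 s, then 10.5–11.5 N for another 0.6 s. The highest reading was 11.5 N, and these include 1–2 N of sliding drag. The hand crept forward less than 0.2 mm while pressing.
- **Last checks:** After letting go and lifting clear, the picture showed the block square on both stops. The fence showed no shift that the wrist picture could resolve.
- **Not as smooth as it could be:** During the slide I raised the hand 0.7 mm because it was pressing the block down with about 6 N. For a moment the vertical force read -2 N, so the block may have been just off the bed. I lowered it 0.5 mm before it reached the stops. I did not look at the bystanders one by one at the end, but nothing suggested that any of them was touched.

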